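# Set up the vegetable dicer: catch pan home, blade frame on its studs

### The job

Get the vegetable dicer ready for use. Push the steel catch pan along the worktop, without lifting it, through the flared mouth into the bay under the dicer's deck until it is fully home against the back plate, and lower the blade frame over the two studs on the deck so that it lies flush. Leave the other things on the worktop where they are.

Things in the scene. Friction and masses are not known exactly. Their poses are not given: they have to be found in the camera images.
- dicer_stand: the dicer stand, fixed: aluminium deck on four legs, 170 mm (its x) by 100 mm (its y), 92 to 100 mm above the worktop, with a 95 x 49 mm opening. Origin on the worktop under the deck's centre, z up. Under the deck runs the pan bay, along the stand's y; its mouth is on the -y side, the pan slides in towards +y. Stand yaw within 0.14 rad of 0 (0: axes as the world's)
- deck_centre (a point): centre of the deck's top face, 100 mm above the worktop, midway between two steel studs at the stand's x = +-68 mm; the studs are 9 mm thick with tapered tips and rise 25 mm above the deck. The centre of the blade frame's underside belongs here
- bay_mouth (a point): point on the worktop in the middle of the mouth, 90 mm from the stand's origin along its -y. The bay's two steel guide rails are 45 to 70 mm above the worktop; here they are 145 mm apart, they narrow to 118 mm at y = -52 mm and stay 118 mm apart to y = +52 mm
- pan_home (a point): point on the worktop where the pan's origin lies when it is fully home, 40 mm from the stand's origin along its -y: the rim of its inner end then touches the back plate (upright steel sheet, face at the stand's y = +48 mm, 24 to 92 mm above the worktop) and its outer end sticks out 78 mm in front of the deck's edge
- catch_pan: the catch pan: empty open steel pan on the worktop before the mouth, 108 (its x) x 176 (its y) mm over the rim, 65 mm tall, 0.3 to 0.55 kg; corners rounded (20 mm), rim sticks out 4 mm, inside 94 x 162 mm, floor 3 mm thick. Origin at the centre of its underside. Either end may lead; its y starts within 0.35 rad of the stand's y. Too wide to grip across; a few N slide it
- blade_frame: the blade frame: cast aluminium plate 160 (its x) x 64 (its y) x 14 mm with a grid of thin blades in its middle and a 12 mm hole through each end at x = +-68 mm, y = 0, for the studs (1.5 mm play all round); 0.4 kg, lies flat on the worktop to the right. Origin at the centre of its underside. Can be gripped across its 64 mm width at the middle; fits either end round
- salt_shaker: bystander: upright steel shaker with a domed punched lid, 68 mm across, 103 mm tall; origin at the centre of its underside
- squeeze_chilli: bystander: upright squeeze bottle, 55 mm across, 200 mm tall, one of three near the left front; origin at the centre of its underside
- squeeze_mustard: bystander: another of the three squeeze bottles, 55 mm across, 200 mm tall; origin at the centre of its underside
- squeeze_mayo: bystander: another of the three squeeze bottles, 60 mm across, 200 mm tall; origin at the centre of its underside
- bench_timer: bystander: flat kitchen timer lying face up, 79 x 81 x 19 mm; origin at the centre of its underside
- spice_jar: bystander: square spice jar with a screw lid, 69 x 70 mm, 173 mm tall; origin at the centre of its underside
- red_bowl: bystander: small empty round bowl, 115 mm across, 59 mm tall; origin at the centre of its underside
- press_block: bystander: the dicer's loose hand pusher, a white plastic block 88 x 42 x 22 mm with a round knob on top, 80 mm tall in all; origin at the centre of its underside
Mind the look-alikes: they are no part of the job. What is shaped like the blade_frame but brown is not meant.

How it is judged:
By the outcome, as a careful person would: the job done as asked, in the order asked, and still so for the second after the job is handed in, with the robot touching nothing.
It also fails if it takes over 72 s, if anything falls off the work surface, if the arm or the gripper's body presses on something with over 40 N, if the wrist force passes 120 N, or if a joint passes its speed limit or range.

### The arm

A 6-joint arm with a two-finger parallel gripper is mounted at the origin on a cart in front of the work surface, level with it; the furniture and walls round the work are solid. World frame = base frame: x ahead of the robot, y to its left, z up, the work surface at z = 0. Lengths are in m, angles in degrees, forces in N, time in s.
With the tool pointing down it reaches from about 0.4 to 0.825 m from the base axis. Payload 7 kg.
Tool frame: the origin (TCP) lies between the finger pads; the fingertips stand 22 mm ahead of it and the grasp point (between the pads) lies 3 mm ahead of it; z points along the fingers, y is the line along which they close (so a half turn about z gives the same grasp; the last joint's range is limited). The gripper opens to 88 mm and grips with 3 to 60 N. Pads are 19 mm wide; open, the fingers measure 130 mm over their backs; the gripper's body (78 mm by 193 mm) begins 47 mm behind the grasp point.
Start: joints at [-56.774, 20.546, 0.682, 0, -70.136, -16.507], TCP at [0.194, -0.646, 0.249] pointing down, gripper open.
Joint ranges: [-176.03, 176.03], [-82.01, 121.73], [-58.28, 71.71], [-173.87, 95.51], [-174.79, -0.11], [-173.66, 173.66]. Speed limits (degrees/s): [136.94, 136.94, 172.46, 180, 180, 180].

### API

Orientations are given as [roll, pitch, yaw] about the fixed x, y, z axes, in that order (R = Rz(yaw) Ry(pitch) Rx(roll)).
In Python, from plant import ctrl gives the robot as it stands.
- The arm moves only by the tool apply_moves, never from a script. Its argument "targets" is a list of rows, each an object with "travel": the shift along the tool's x, y, z in mm, a list of three; "roll": the turn about the tool's z in degrees; "jaw": the finger opening in mm, from 0 to 87.6. In form: [{"travel": [tx, ty, tz], "roll": roll, "jaw": jaw}, ...]. A call has 1 to 10 rows; each row shifts and turns the commanded pose from where the row before left it, along the tool's axes as they then stand; what a row does not reach is not made up. A row lasts 1/10 s, in which the tool goes at most 50 mm and 8.59 degrees, less where a joint would pass 70% of its speed; a pose out of reach is approached as far as the arm can. A call with a gripper value outside its range is refused whole. The fingers move at their own pace and stop on an object; the grip force is fixed at half the most. Time passes only in rows, so rows that do not move let the fingers close. It gives the time, the measured TCP pose, the force, the opening and the grip force at its end, in the units of the state.
- ctrl.get_obs(): the state, without advancing time (a new reading comes with each control period).
- ctrl.snapshot(name): name is "side" or "top" or "wrist"; returns the picture (400x640x3 uint8, red, green, blue); there is no depth.
- ctrl.calibration(name): a dict with "K" (3x3 intrinsics, pixels), "extrinsics" (4x4, takes a point from camera to world coordinates); the wrist camera has in their place "hand_eye" (4x4, takes a point from camera to tool coordinates, whose origin is the TCP and whose axes are the flange's). Camera axes: x right, y down, z forward; pixel columns grow to the right and rows downward; lengths in m; the calibration is good to about 2 mm. The wrist camera is an equidistant fisheye: a pixel r from the principal point sees the ray r / f radians off the axis. A picture is of the moment at which its call begins: read the wrist's pose just before it. calibration takes no time and is no camera call.
- ctrl.close_job(): hands the job in; it is judged then, once.
The state is a dict: "clock": time; "joint_pos": joint angles; "qvel": joint speeds; "tau": joint torques, N m; "tool_pos": TCP position; "orientation": TCP orientation; "force": force on the tool from outside, world axes, zero at the start; "moment": the same for the moment, N m; "opening": finger opening in m; "gripper_force": force on a finger pad.
Only numpy, scipy, OpenCV 4.12 (cv2) and the standard library are available. Lean on these libraries where they do the work, as an engineer would, in place of code of your own. Each camera call takes 0.05 s, during which the arm holds its last target. There are 200 camera calls.

## Working session

There is one attempt and no reset: what is moved stays moved. The work goes in short steps, Python scripts to look and compute and a tool call to move; the robot and the scene stay as the last step left them, time stands still between calls to the robot, and variables do not carry over. Pictures are saved under pics/ and viewed, at most 10 in all, crops included, and the job is handed in when it is done.

Besides the shell and the picture viewer there is one more tool, called after "Request:" as a command line: name --argument value ..., lists and objects as JSON in quotes. apply_moves: Moves the arm, as the interface text tells. Its arguments: {"type":"object","properties":{"targets":{"type":"array","items":{"type":"object","properties":{"travel":{"type":"array","items":{"type":"number"}},"roll":{"type":"number"},"jaw":{"type":"number"}}}}},"required":["targets"]}

```bash
mkdir -p pics; ls; python3 - <<'E'
from plant import ctrl
import cv2,numpy as np
np.set_printoptions(precision=4,suppress=True)
print(ctrl.get_obs())
for n in ("top","side","wrist"):
    im=ctrl.snapshot(n); cv2.imwrite(f"pics/{n}0.png",im[:,:,::-1]); c=ctrl.calibration(n); print(n,c)
E
```

```text
pics
{'clock': 0.0, 'joint_pos': array([-56.7739,  20.5925,   0.6368,  -0.0202, -70.1355, -16.5083]), 'qvel': array([-0.1008, -0.065 ,  0.0007, -0.0883, -0.0884,  0.0166]), 'tau': array([ -0.0003, -58.272 ,  29.3063,   6.9974,   0.007 ,  -0.0001]), 'tool_pos': array([ 0.194 , -0.6461,  0.2476]), 'orientation': array([ 179.9072,   -0.0077, -163.2891]), 'force': array([-0.436 , -0.1233, -0.1732]), 'moment': array([ 0.0081, -0.001 ,  0.0047]), 'gripper_force': 0.0, 'opening': 0.08732494906480336}
top {'K': array([[433.3043,   0.    , 314.5616],
       [  0.    , 433.3043, 199.3378],
       [  0.    ,   0.    ,   1.    ]]), 'extrinsics': array([[-0.198 , -0.9479,  0.2494,  0.0734],
       [-0.9802,  0.1899, -0.0563, -0.0108],
       [ 0.006 , -0.2556, -0.9668,  1.7055],
       [ 0.    ,  0.    ,  0.    ,  1.    ]])}
side {'K': array([[479.8056,   0.    , 320.5651],
       [  0.    , 479.8056, 213.4715],
       [  0.    ,   0.    ,   1.    ]]), 'extrinsics': array([[ 0.9563, -0.1301,  0.2619, -0.0294],
       [-0.2924, -0.4355,  0.8514, -1.8856],
       [ 0.0033, -0.8907, -0.4545,  1.0193],
       [ 0.    ,  0.    ,  0.    ,  1.    ]])}
wrist {'K': array([[309.7069,   0.    , 321.0974],
       [  0.    , 309.7069, 193.8482],
       [  0.    ,   0.    ,   1.    ]]), 'hand_eye': array([[-0.0011, -0.9663, -0.2574,  0.0684],
       [ 1.    , -0.0011, -0.0003, -0.0011],
       [-0.    , -0.2574,  0.9663, -0.1361],
       [ 0.    ,  0.    ,  0.    ,  1.    ]])}
```

View pics/top0.png

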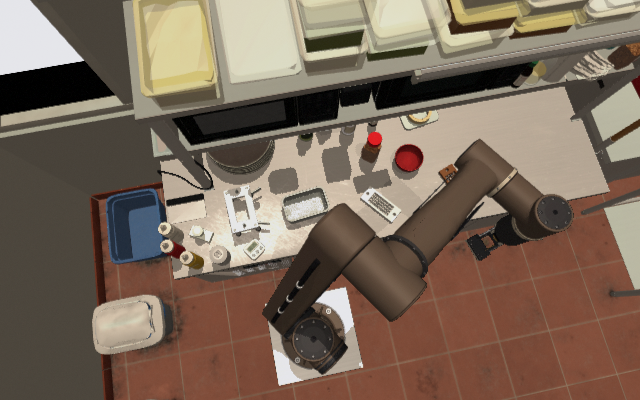

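View pics/side0.png

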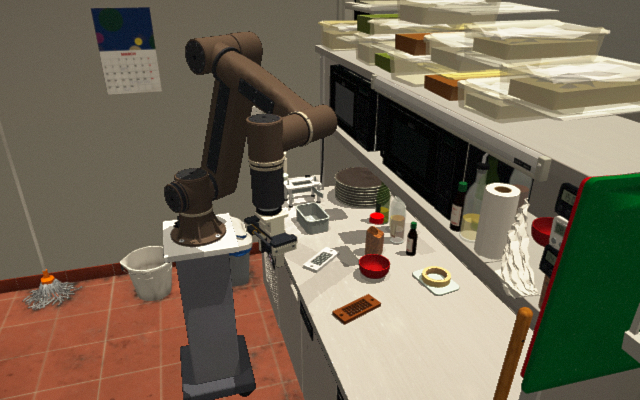

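The top view shows the stand at about (240,210), the pan at (305,206), the silver blade frame at (380,205) and the brown look-alike at (448,172). In the side view the pan is at (312,217) and the frame at (320,259).

```bash
cat > h.py <<'E'
import numpy as np,cv2
from plant import ctrl
from scipy.spatial.transform import Rotation as Ro
np.set_printoptions(precision=4,suppress=True)
def cast(name,px,z,obs=None):
    "pixels (N,2) -> world points on plane height z"
    px=np.atleast_2d(np.asarray(px,float)); c=ctrl.calibration(name); K=c["K"]
    d=np.c_[(px-K[:2,2])/K[0,0],np.ones(len(px))]
    if name=="wrist":
        r=np.hypot(d[:,0],d[:,1])+1e-12
        d=np.c_[d[:,:2]*(np.sin(r)/r)[:,None],np.cos(r)]
        T=np.eye(4);T[:3,:3]=Ro.from_euler("xyz",obs["orientation"],degrees=True).as_matrix();T[:3,3]=obs["tool_pos"]
        E=T@c["hand_eye"]
    else: E=c["extrinsics"]
    d=d@E[:3,:3].T; o=E[:3,3]
    return o+d*((np.asarray(z)-o[2])/d[:,2])[:,None]
E
python3 - <<'E'
import cv2
im=cv2.imread("pics/top0.png")
cv2.imwrite("pics/topc.png",cv2.resize(im[150:275,195:415][:, :],None,fx=3.6,fy=3.6,interpolation=cv2.INTER_CUBIC))
from h import *
print("stand deck",cast("top",[[229,190],[250,186],[238,232],[259,225]],.1))
print("pan rim corners",cast("top",[[283,208],[320,189],[328,206],[290,224]],.065))
print("frame",cast("top",[[360,192],[371,187],[402,215],[392,223]],.014))
E
```

```text
stand deck [[0.5888 0.2113 0.1   ]
 [0.5888 0.1295 0.1   ]
 [0.4198 0.2026 0.1   ]
 [0.4307 0.1209 0.1   ]]
pan rim corners [[ 0.4866  0.0211  0.065 ]
 [ 0.5337 -0.1357  0.065 ]
 [ 0.46   -0.1524  0.065 ]
 [ 0.4188  0.006   0.065 ]]
frame [[ 0.5038 -0.2963  0.014 ]
 [ 0.5156 -0.345   0.014 ]
 [ 0.3774 -0.4398  0.014 ]
 [ 0.3536 -0.3926  0.014 ]]
```

View pics/topc.png

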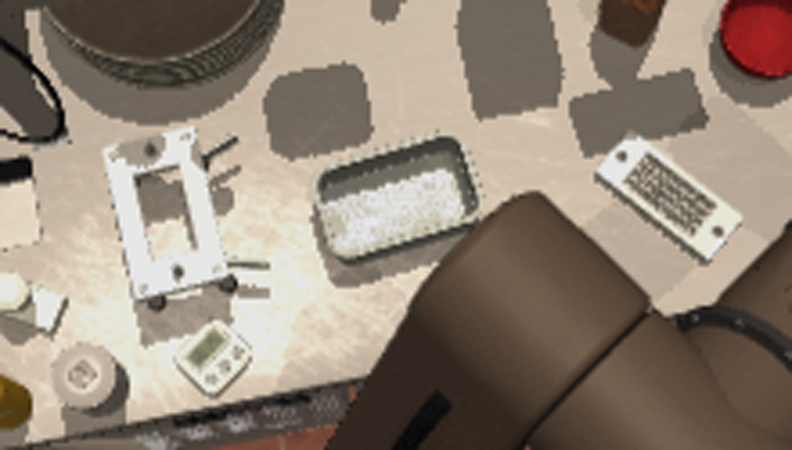

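```bash
python3 - <<'E'
from h import *
f=lambda p:np.array(p)/3.6+[195,150]
def ang(a,b): return np.degrees(np.arctan2(*(b-a)[1::-1]))
st=cast("top",f([[151,148],[178,271]]),.125); print("studs",st,np.linalg.norm(st[0]-st[1]),"mid",st.mean(0),"x-axis deg",ang(st[1],st[0]))
d=cast("top",f([[105,148],[193,126],[230,288],[137,299]]),.1);print("deck",d.mean(0),[np.linalg.norm(d[i]-d[i-1]) for i in range(4)])
h=cast("top",f([[621,157],[718,231]]),.014);print("holes",h,np.linalg.norm(h[0]-h[1]),h.mean(0),ang(h[1],h[0]))
print("mustard",cast("top",f([[0,395]]),.2),"shaker",cast("top",f([[82,373]]),.103),"timer",cast("top",f([[213,357]]),.019),"press",cast("top",f([[12,292]]),.08))
E
```

```text
studs [[0.5705 0.179  0.125 ]
 [0.4347 0.172  0.125 ]] 0.13601052016628595 mid [0.5026 0.1755 0.125 ] x-axis deg 2.9814824810886815
deck [0.5033 0.1775 0.1   ] [np.float64(0.1688057816272736), np.float64(0.09621996733237509), np.float64(0.1822093427497082), np.float64(0.09715981085794419)]
holes [[ 0.4912 -0.3246  0.014 ]
 [ 0.3867 -0.411   0.014 ]] 0.13556565415016997 [ 0.4389 -0.3678  0.014 ] 39.585698488284514
mustard [[0.3312 0.35   0.2   ]] shaker [[0.3536 0.2879 0.103 ]] timer [[0.3576 0.162  0.019 ]] press [[0.4571 0.3524 0.08  ]]
```

Request:
apply_moves --targets '[{"travel": [-20, 18, 0], "roll": 0, "jaw": 40}, {"travel": [-36, 33, 0], "roll": 0, "jaw": 40}, {"travel": [-36, 33, 0], "roll": 0, "jaw": 40}, {"travel": [-36, 33, 0], "roll": 0, "jaw": 40}, {"travel": [-36, 33, 0], "roll": 0, "jaw": 40}, {"travel": [-36, 33, 0], "roll": 0, "jaw": 40}, {"travel": [-36, 33, 0], "roll": 0, "jaw": 40}, {"travel": [-36, 33, 0], "roll": 0, "jaw": 40}, {"travel": [-36, 33, 0], "roll": 0, "jaw": 40}, {"travel": [-36, 33, 0], "roll": 0, "jaw": 40}]'

```text
clock: 1.15
tool_pos: [0.4335, -0.2439, 0.2487]
orientation: [-180.0, 0.0, -163.3]
force: [0.8, -0.4, -0.1]
opening: 0.0403
gripper_force: 0.0
```

Request:
apply_moves --targets '[{"travel": [-36, 33, 0], "roll": 0, "jaw": 40}, {"travel": [-36, 33, 0], "roll": 0, "jaw": 40}, {"travel": [-18, 13, 0], "roll": 0, "jaw": 40}, {"travel": [0, 0, 0], "roll": 0, "jaw": 40}, {"travel": [0, 0, 0], "roll": 0, "jaw": 40}]'

```text
clock: 1.65
tool_pos: [0.4964, -0.1438, 0.2482]
orientation: [180.0, -0.0, -163.2]
force: [-0.6, -1.0, -1.2]
opening: 0.0399
gripper_force: 0.0
```

```bash
python3 - <<'E'
from h import *
o=ctrl.get_obs(); im=ctrl.snapshot("wrist"); cv2.imwrite("pics/w1.png",im[:,:,::-1]); np.save("o1.npy",o,allow_pickle=True)
print(o["clock"],o["tool_pos"],o["orientation"],o["opening"])
E
```

```text
1.65 [ 0.4964 -0.1438  0.2482] [ 179.9855   -0.048  -163.2038] 0.039906879202919535
```

View pics/w1.png

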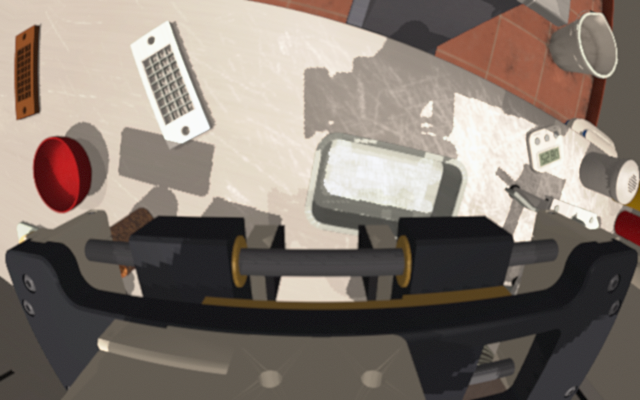

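The wrist view shows the pan's near side running (330,135)–(455,158), its outer end at (318,150)–(309,210) and the frame's holes at (151,40) and (185,130).

```bash
python3 - <<'E'
from h import *
o=np.load("o1.npy",allow_pickle=True).item()
c=lambda p,z:cast("wrist",p,z,o)
def ang(a,b): return np.degrees(np.arctan2(*(b-a)[1::-1]))
h=c([[151,40],[185,130]],.014);print("holes",h,np.linalg.norm(h[0]-h[1]),h.mean(0),ang(h[0],h[1]))
im=cv2.imread("pics/w1.png")
cv2.imwrite("pics/w1c.png",cv2.resize(im[120:245,290:480],None,fx=4,fy=4,interpolation=cv2.INTER_CUBIC))
n=c([[340,137],[440,155]],.065);print("near side",n,ang(*n))
e=c([[317,158],[310,205]],.065);print("outer end",e,ang(*e))
print("inner end",c([[463,175],[455,210]],.065))
E
```

```text
holes [[ 0.3896 -0.4103  0.014 ]
 [ 0.4949 -0.3258  0.014 ]] 0.13508141292427867 [ 0.4422 -0.368   0.014 ] 38.7665250598444
near side [[ 0.4489 -0.1389  0.065 ]
 [ 0.4332 -0.0286  0.065 ]] 98.1007098169058
outer end [[ 0.4768 -0.1553  0.065 ]
 [ 0.5278 -0.148   0.065 ]] 8.140715064317549
inner end [[0.4452 0.0071 0.065 ]
 [0.4864 0.0138 0.065 ]]
```

View pics/w1c.png

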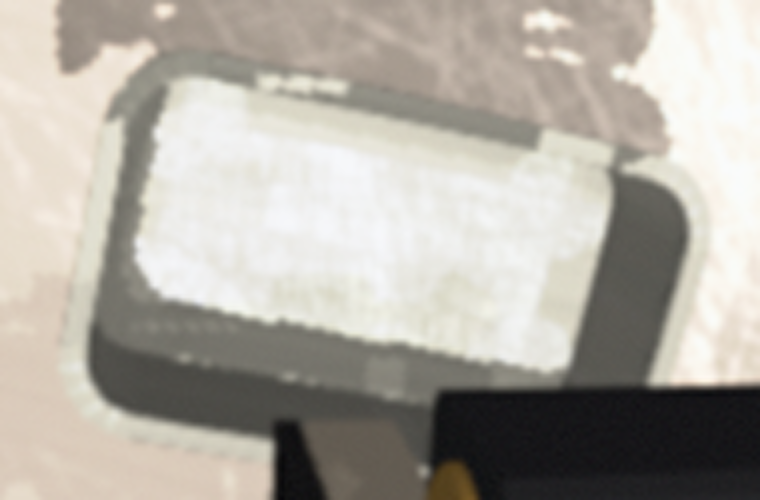

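```bash
cat >> h.py <<'E'
def ang(a,b): return np.degrees(np.arctan2(*(b-a)[1::-1]))
def rect(outer,near,inner,far):
    "each 2x2 world points; prints angles and centre of pan"
    s={k:np.asarray(v)[:,:2] for k,v in dict(outer=outer,near=near,inner=inner,far=far).items()}
    a=[ang(*s['outer']),ang(*s['inner']),ang(*s['near'])-90,ang(*s['far'])-90]; t=np.radians(np.mean(a))
    X=np.array([np.cos(t),np.sin(t)]);Y=np.array([-X[1],X[0]])
    y0,y1=(s['outer']@Y).mean(),(s['inner']@Y).mean();x0,x1=(s['near']@X).mean(),(s['far']@X).mean()
    print("angles",a,"len",y1-y0,"wid",x1-x0)
    print("centre",X*(x0+x1)/2+Y*(y0+y1)/2,"outer end mid",X*(x0+x1)/2+Y*y0,"yaw",np.degrees(t))
E
python3 - <<'E'
from h import *
o=np.load("o1.npy",allow_pickle=True).item()
c=lambda p:cast("wrist",np.array(p)/4+[290,120],.065,o)
rect(c([[107,120],[60,350]]),c([[175,50],[640,155]]),c([[706,240],[670,385]]),c([[110,425],[280,455]]))
f=lambda p:cast("top",np.array(p)/3.6+[195,150],.065)
rect(f([[480,190],[468,150]]),f([[350,262],[478,222]]),f([[320,235],[314,185]]),f([[335,165],[450,137]]))
E
```

```text
angles [np.float64(5.014610507050505), np.float64(8.441078782671703), np.float64(5.722908209337021), np.float64(5.755302761995026)] len 0.17440743273231296 wid 0.10310606017525092
centre [ 0.4903 -0.0686] outer end mid [ 0.4997 -0.1553] yaw 6.233475065263565
angles [np.float64(4.366124258762241), np.float64(-3.719479589192349), np.float64(-173.6033506587903), np.float64(-177.1069532998526)] len -0.0028380791939099925 wid 0.0012796437350253986
centre [ 0.4908 -0.0731] outer end mid [ 0.4923 -0.073 ] yaw -87.51591482226826
```

Request:
apply_moves --targets '[{"travel": [0, 0, 20], "roll": 5.3, "jaw": 40}, {"travel": [0, 0, 40], "roll": 5.3, "jaw": 40}, {"travel": [-1.8, -7.5, 45], "roll": 0, "jaw": 40}, {"travel": [0, 0, 45], "roll": 0, "jaw": 40}, {"travel": [0, 0, 33], "roll": 0, "jaw": 40}, {"travel": [0, 0, 0], "roll": 0, "jaw": 40}, {"travel": [0, 0, 0], "roll": 0, "jaw": 0}, {"travel": [0, 0, 0], "roll": 0, "jaw": 0}, {"travel": [0, 0, 0], "roll": 0, "jaw": 0}, {"travel": [0, 0, 0], "roll": 0, "jaw": 0}]'

```text
clock: 2.7
tool_pos: [0.4999, -0.1515, 0.0671]
orientation: [-180.0, 0.2, -173.9]
force: [-0.1, 0.1, -0.2]
opening: 0.0134
gripper_force: 0.0
```

```bash
python3 - <<'E'
from h import *
o=ctrl.get_obs(); im=ctrl.snapshot("wrist"); cv2.imwrite("pics/w2.png",im[:,:,::-1]); np.save("o2.npy",o,allow_pickle=True)
print(o)
E
```

```text
{'clock': 2.7, 'joint_pos': array([  4.6845,  17.4427, -31.5001,   0.0077, -40.8903, -88.5689]), 'qvel': array([ 0.1009,  0.3692, -0.3665, -0.0377,  0.2447, -0.0887]), 'tau': array([ -0.0695, -44.9662,  20.4621,   4.8749,  -0.083 ,   0.0013]), 'tool_pos': array([ 0.4999, -0.1515,  0.0671]), 'orientation': array([-179.9908,    0.1668, -173.8786]), 'force': array([-0.1472,  0.1446, -0.2372]), 'moment': array([0.0777, 0.0506, 0.0161]), 'gripper_force': 0.0, 'opening': 0.013418337940146342}
```

View pics/w2.png

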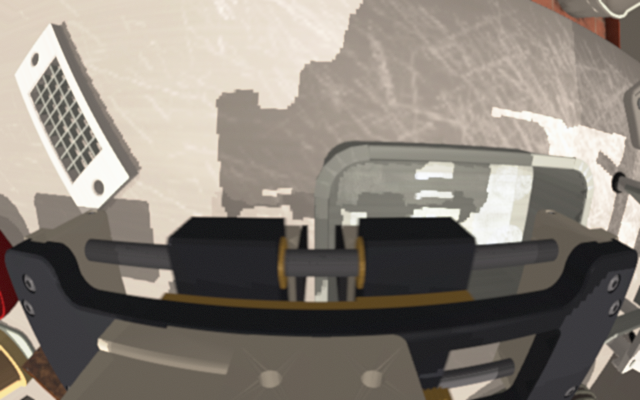

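The fingers straddle the pan's outer wall at about (321,250), with the near side level at row 150, so the pan is aligned with the tool. I'll finish closing.

Request:
apply_moves --targets '[{"travel": [0, 0, 1.5], "roll": 0, "jaw": 0}, {"travel": [0, 0, 0], "roll": 0, "jaw": 0}, {"travel": [0, 0, 0], "roll": 0, "jaw": 0}]'

```text
clock: 3.05
tool_pos: [0.4998, -0.1514, 0.0663]
orientation: [-180.0, 0.1, -173.8]
force: [-6.0, 2.6, 20.1]
opening: 0.0065
gripper_force: 30.0
```

Request:
apply_moves --targets '[{"travel": [0, 0, -0.8], "roll": 0, "jaw": 0}, {"travel": [0, 0, 0], "roll": 1.0, "jaw": 0}, {"travel": [-2, 5, 0], "roll": 1.1, "jaw": 0}, {"travel": [-4, 8, 0], "roll": 1.1, "jaw": 0}, {"travel": [-5, 10, 0], "roll": 0, "jaw": 0}, {"travel": [-5, 12, 0], "roll": 0, "jaw": 0}, {"travel": [-3, 8, 0], "roll": 0, "jaw": 0}, {"travel": [-1, 7, 0], "roll": 0, "jaw": 0}, {"travel": [0, 0, 0], "roll": 0, "jaw": 0}]'

```text
clock: 3.95
tool_pos: [0.517, -0.1002, 0.0663]
orientation: [-180.0, 0.1, -177.0]
force: [-1.5, -0.2, 9.9]
opening: 0.006
gripper_force: 30.1
```

```bash
python3 - <<'E'
from h import *
o=ctrl.get_obs(); im=ctrl.snapshot("wrist"); np.save("o3.npy",o,allow_pickle=True)
t=ctrl.snapshot("top"); cv2.imwrite("pics/t3.png",t[:,:,::-1])
a=cv2.resize(t[160:240,205:345,::-1],None,fx=5,fy=5,interpolation=cv2.INTER_CUBIC)
cv2.imwrite("pics/w3.png",im[:,:,::-1])
b=im[100:260,400:640,::-1]; b=cv2.resize(b,(300,200))
c=np.zeros((600,700,3),np.uint8); c[:400]=a; c[400:,:300]=b; cv2.imwrite("pics/c3.png",c)
print(o["clock"],o["tool_pos"],o["orientation"],o["force"],o["moment"],o["opening"],o["gripper_force"])
E
```

```text
3.95 [ 0.517  -0.1002  0.0663] [-179.9611    0.1061 -176.994 ] [-1.5468 -0.2338  9.8797] [0.3077 0.8839 0.2614] 0.0060444777318183485 30.10702595114708
```

View pics/c3.png

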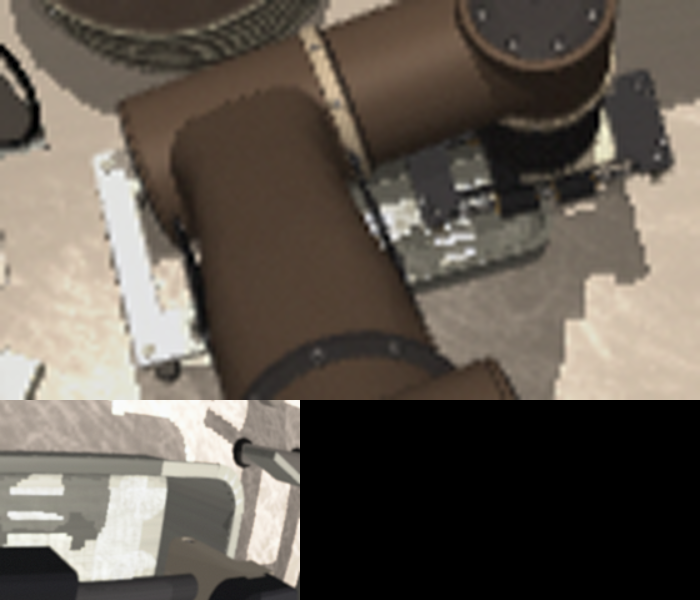

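The top view is mostly blocked by the arm. The wrist crop shows the near rail's front end at wrist pixel (592,140), just outside the pan's near side, with the pan's inner corner at about (588,165).

```bash
python3 - <<'E'
from h import *
o=np.load("o3.npy",allow_pickle=True).item()
t=np.radians(3.0);R=np.array([[np.cos(t),np.sin(t)],[-np.sin(t),np.cos(t)]])
S=lambda p:(p[:,:2]-[.5026,.1755])@R.T
f=lambda p:np.array(p)*.8+[400,100-320]
print("rail end",S(cast("wrist",f([[240,452]]),.0575,o)))
print("pan near side",S(cast("wrist",f([[20,455],[200,464]]),.065,o)))
print("pan inner end",S(cast("wrist",f([[240,490],[235,545]]),.065,o)))
print("tool",S(o["tool_pos"][None]))
E
```

```text
rail end [[-0.0636 -0.1059]]
pan near side [[-0.0552 -0.2336]
 [-0.0561 -0.144 ]]
pan inner end [[-0.0454 -0.111 ]
 [-0.0168 -0.1067]]
tool [[-0.0001 -0.2761]]
```

```bash
python3 - <<'E'
from h import *
t=np.radians(3.0);R=np.array([[np.cos(t),np.sin(t)],[-np.sin(t),np.cos(t)]])
S=lambda p:(p[:,:2]-[.5026,.1755])@R.T
f=lambda p:np.array(p)/3.6+[195,150]
print("rail ends",S(cast("top",f([[237,139],[268,265]]),.07)))
print("rail at deck",S(cast("top",f([[206,160],[232,264]]),.07)))
print("deck corners",S(cast("top",f([[105,148],[193,126],[230,288],[137,299]]),.1)))
E
```

```text
rail ends [[ 0.0724 -0.0872]
 [-0.0725 -0.0887]]
rail at deck [[ 0.0576 -0.0494]
 [-0.062  -0.0517]]
deck corners [[ 0.0881  0.0501]
 [ 0.0889 -0.0461]
 [-0.0933 -0.0462]
 [-0.0807  0.0502]]
```

Request:
apply_moves --targets '[{"travel": [-0.5, 8, 0], "roll": 0, "jaw": 0}, {"travel": [0, 12, 0], "roll": 0, "jaw": 0}, {"travel": [0, 12, 0], "roll": 0, "jaw": 0}, {"travel": [0, 12, 0], "roll": 0, "jaw": 0}, {"travel": [0, 12, 0], "roll": 0, "jaw": 0}, {"travel": [0, 12, 0], "roll": 0, "jaw": 0}, {"travel": [0, 7, 0], "roll": 0, "jaw": 0}]'

```text
clock: 4.75
tool_pos: [0.5142, -0.0255, 0.0663]
orientation: [-179.9, 0.2, -177.0]
force: [1.9, -8.2, 6.4]
opening: 0.006
gripper_force: 30.1
```

Request:
apply_moves --targets '[{"travel": [0, 8, 0], "roll": 0, "jaw": 0}, {"travel": [0, 12, 0], "roll": 0, "jaw": 0}, {"travel": [0, 12, 0], "roll": 0, "jaw": 0}, {"travel": [0, 12, 0], "roll": 0, "jaw": 0}, {"travel": [0, 10, 0], "roll": 0, "jaw": 0}, {"travel": [0, 6, 0], "roll": 0, "jaw": 0}, {"travel": [0, 5, 0], "roll": 0, "jaw": 0}, {"travel": [0, 2, 0], "roll": 0, "jaw": 0}]'

```text
clock: 5.55
tool_pos: [0.5113, 0.0415, 0.0663]
orientation: [-180.0, 0.2, -177.0]
force: [4.8, -7.7, 5.3]
opening: 0.0063
gripper_force: 30.1
```

Request:
apply_moves --targets '[{"travel": [0, 3, 0], "roll": 0, "jaw": 0}, {"travel": [0, 2, 0], "roll": 0, "jaw": 0}, {"travel": [0, 1, 0], "roll": 0, "jaw": 0}, {"travel": [0, 0, 0], "roll": 0, "jaw": 0}]'

```text
clock: 5.95
tool_pos: [0.5111, 0.0473, 0.0663]
orientation: [180.0, 0.2, -177.1]
force: [4.4, -6.3, 4.4]
opening: 0.0063
gripper_force: 30.1
```

Request:
apply_moves --targets '[{"travel": [0, 1, 0], "roll": 0, "jaw": 0}, {"travel": [0, 1, 0], "roll": 0, "jaw": 0}, {"travel": [0, 0, 0], "roll": 0, "jaw": 0}]'

```text
clock: 6.25
tool_pos: [0.5111, 0.0493, 0.0663]
orientation: [180.0, 0.2, -177.1]
force: [5.0, -6.6, 4.3]
opening: 0.0061
gripper_force: 30.1
```

Request:
apply_moves --targets '[{"travel": [0, 1, 0], "roll": 0, "jaw": 0}, {"travel": [0, 1, 0], "roll": 0, "jaw": 0}, {"travel": [0, 0, 0], "roll": 0, "jaw": 0}]'

```text
clock: 6.55
tool_pos: [0.511, 0.0512, 0.0663]
orientation: [180.0, 0.2, -177.1]
force: [4.9, -7.2, 4.1]
opening: 0.0063
gripper_force: 30.1
```

Request:
apply_moves --targets '[{"travel": [0, 1, 0], "roll": 0, "jaw": 0}, {"travel": [0, 0, 0], "roll": 0, "jaw": 0}]'

```text
clock: 6.75
tool_pos: [0.511, 0.0523, 0.0663]
orientation: [180.0, 0.2, -177.1]
force: [4.6, -7.2, 4.2]
opening: 0.0061
gripper_force: 30.1
```

Request:
apply_moves --targets '[{"travel": [0, 1, 0], "roll": 0, "jaw": 0}, {"travel": [0, 1, 0], "roll": 0, "jaw": 0}, {"travel": [0, 0, 0], "roll": 0, "jaw": 0}]'

```text
clock: 7.05
tool_pos: [0.5109, 0.0539, 0.0663]
orientation: [-180.0, 0.2, -177.1]
force: [6.1, -8.5, 4.9]
opening: 0.0062
gripper_force: 30.1
```

Request:
apply_moves --targets '[{"travel": [0, 1, 0], "roll": 0, "jaw": 0}, {"travel": [0, 0, 0], "roll": 0, "jaw": 0}]'

```text
clock: 7.25
tool_pos: [0.5108, 0.0541, 0.0663]
orientation: [-179.9, 0.2, -177.0]
force: [8.1, -13.9, 4.8]
opening: 0.0063
gripper_force: 30.1
```

Request:
apply_moves --targets '[{"travel": [0, 1, 0], "roll": 0, "jaw": 0}, {"travel": [0, 0.5, 0], "roll": 0, "jaw": 0}, {"travel": [0, 0, 0], "roll": 0, "jaw": 0}]'

```text
clock: 7.55
tool_pos: [0.5107, 0.0544, 0.0663]
orientation: [-179.8, 0.2, -177.0]
force: [11.7, -22.5, 3.0]
opening: 0.0066
gripper_force: 30.1
```

Request:
apply_moves --targets '[{"travel": [0, -1.5, 0], "roll": 0, "jaw": 6}, {"travel": [0, 0, 0], "roll": 0, "jaw": 40}, {"travel": [0, 0, 0], "roll": 0, "jaw": 40}, {"travel": [0, 0, 0], "roll": 0, "jaw": 40}, {"travel": [0, 0, -15], "roll": 0, "jaw": 40}, {"travel": [0, 0, -40], "roll": 0, "jaw": 40}, {"travel": [0, 0, -50], "roll": 0, "jaw": 40}, {"travel": [0, 0, -50], "roll": 0, "jaw": 40}, {"travel": [0, 0, -30], "roll": 0, "jaw": 40}, {"travel": [0, 0, 0], "roll": 0, "jaw": 40}]'

```text
clock: 8.55
tool_pos: [0.5107, 0.0564, 0.255]
orientation: [179.8, 0.5, -177.0]
force: [0.8, 0.3, 0.1]
opening: 0.0401
gripper_force: 0.0
```

```bash
python3 - <<'E'
from h import *
o=ctrl.get_obs(); im=ctrl.snapshot("wrist"); np.save("o4.npy",o,allow_pickle=True)
cv2.imwrite("pics/w4.png",im[:,:,::-1])
print(o["clock"],o["tool_pos"],o["orientation"],o["force"],o["moment"],o["opening"],o["gripper_force"])
E
```

```text
8.55 [0.5107 0.0564 0.255 ] [ 179.8439    0.4771 -177.0148] [0.7548 0.3065 0.0655] [-0.0037 -0.026   0.0038] 0.04008687634618162 0.0
```

View pics/w4.png

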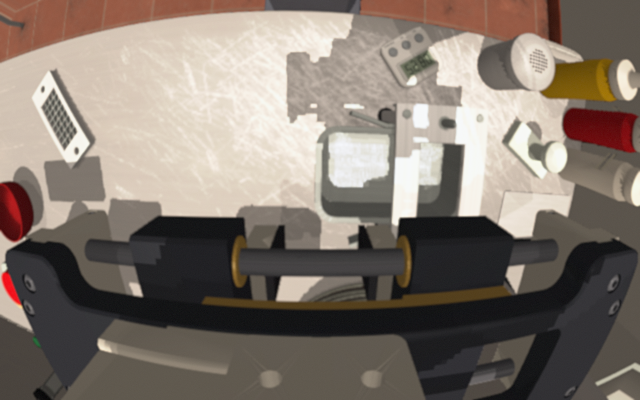

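The pan sits in the bay: its outer rim is at column ~317 (row 170), the deck edge at column ~395 and the near stud at about (450,123). The timer and shaker appear untouched.

```bash
python3 - <<'E'
from h import *
o=np.load("o4.npy",allow_pickle=True).item()
t=np.radians(3.0);R=np.array([[np.cos(t),np.sin(t)],[-np.sin(t),np.cos(t)]])
S=lambda p:(p[:,:2]-[.5026,.1755])@R.T
c=lambda p,z:cast("wrist",p,z,o)
print("outer end",S(c([[320,150],[315,195]],.065)),"near side",S(c([[340,127],[385,128]],.065)))
print("deck edge",S(c([[396,110],[395,180]],.1)),"stud",S(c([[450,123]],.125)),"far deck edge",S(c([[487,110],[485,190]],.1)))
E
```

```text
outer end [[-0.0258 -0.1209]
 [ 0.0235 -0.1265]] near side [[-0.0502 -0.1   ]
 [-0.05   -0.052 ]]
deck edge [[-0.0694 -0.049 ]
 [-0.0013 -0.0474]] stud [[-0.0604 -0.0035]] far deck edge [[-0.0761  0.0502]
 [ 0.0087  0.056 ]]
```

Request:
apply_moves --targets '[{"travel": [2, -22, 0], "roll": 0, "jaw": 86}, {"travel": [3, -45, 0], "roll": 0, "jaw": 86}, {"travel": [3, -45, 0], "roll": 0, "jaw": 86}, {"travel": [3, -45, 0], "roll": 0, "jaw": 86}, {"travel": [3, -45, 0], "roll": 0, "jaw": 86}, {"travel": [3, -45, 0], "roll": 0, "jaw": 86}, {"travel": [3, -45, 0], "roll": 0, "jaw": 86}, {"travel": [3, -45, 0], "roll": 0, "jaw": 86}, {"travel": [5, -33, 0], "roll": -7.2, "jaw": 86}, {"travel": [0, 0, 0], "roll": -7.2, "jaw": 86}]'

```text
clock: 9.6
tool_pos: [0.4983, -0.3185, 0.2474]
orientation: [179.9, -0.2, -162.6]
force: [-0.1, 0.4, 0.4]
opening: 0.086
gripper_force: 0.0
```

Request:
apply_moves --targets '[{"travel": [0, 0, 0], "roll": -7.2, "jaw": 86}, {"travel": [0, 0, 0], "roll": -7.2, "jaw": 86}, {"travel": [0, 0, 0], "roll": -7.4, "jaw": 86}, {"travel": [0, 0, 0], "roll": 0, "jaw": 86}, {"travel": [0, 0, 0], "roll": 0, "jaw": 86}]'

```text
clock: 10.1
tool_pos: [0.4993, -0.3152, 0.2488]
orientation: [179.9, -0.0, -141.1]
force: [0.8, -0.1, 0.1]
opening: 0.0862
gripper_force: 0.0
```

```bash
python3 - <<'E'
from h import *
o=ctrl.get_obs(); im=ctrl.snapshot("wrist"); np.save("o5.npy",o,allow_pickle=True)
cv2.imwrite("pics/w5.png",im[:,:,::-1])
print(o["clock"],o["tool_pos"],o["orientation"],o["opening"])
g=im.mean(2).astype(np.uint8)
cv2.imwrite("pics/w5c.png",cv2.resize(im[20:210,220:420,::-1],None,fx=3,fy=3,interpolation=cv2.INTER_CUBIC))
E
```

```text
10.1 [ 0.4993 -0.3152  0.2488] [ 179.9109   -0.0449 -141.0885] 0.08620172022640765
```

View pics/w5c.png

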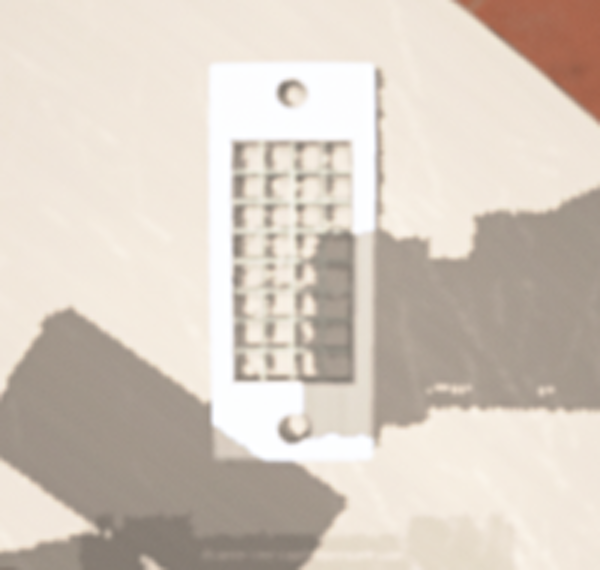

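The frame lies square to the tool, holes at crop (292,94) and (295,428), i.e. wrist pixels (317.3,51.3) and (318.3,162.7).

```bash
python3 - <<'E'
from h import *
o=np.load("o5.npy",allow_pickle=True).item()
c=lambda p:cast("wrist",np.array(p)/3+[220,20],.014,o)
h=c([[292,94],[295,428]]);print("holes",h,np.linalg.norm(h[0]-h[1]),h.mean(0),ang(*h))
e=c([[210,64],[375,64],[376,459],[213,459]]);print("corners mean",e.mean(0),np.linalg.norm(e[0]-e[1]),np.linalg.norm(e[1]-e[2]),ang(e[3],e[0])+180,ang(e[2],e[1])+180)
R=Ro.from_euler("xyz",o["orientation"],degrees=True).as_matrix()
print("tool delta mm",(np.r_[h.mean(0)[:2],.025]-o["tool_pos"])@R*1e3)
E
```

```text
holes [[ 0.3904 -0.4099  0.014 ]
 [ 0.4947 -0.3244  0.014 ]] 0.1348794071005363 [ 0.4425 -0.3671  0.014 ] 39.31087866654389
corners mean [ 0.4424 -0.3673  0.014 ] 0.06517929293609709 0.1605355400827487 38.86889354350262 39.312773487510384
tool delta mm [ 76.6168  -5.1518 223.8546]
```

Request:
apply_moves --targets '[{"travel": [37, -3, 20], "roll": -0.2, "jaw": 86}, {"travel": [39.6, -2, 25], "roll": 0, "jaw": 86}, {"travel": [0, 0, 45], "roll": 0, "jaw": 86}, {"travel": [0, 0, 45], "roll": 0, "jaw": 86}, {"travel": [0, 0, 45], "roll": 0, "jaw": 86}, {"travel": [0, 0, 30], "roll": 0, "jaw": 86}, {"travel": [0, 0, 10], "roll": 0, "jaw": 86}, {"travel": [0, 0, 0], "roll": 0, "jaw": 86}, {"travel": [0, 0, 0], "roll": 0, "jaw": 86}]'

```text
clock: 11.05
tool_pos: [0.4444, -0.3683, 0.0312]
orientation: [-179.9, 0.0, -140.7]
force: [0.4, 0.2, 1.0]
opening: 0.0861
gripper_force: 0.0
```

Request:
apply_moves --targets '[{"travel": [0.7, 2, 6], "roll": 0, "jaw": 86}, {"travel": [0, 0, 0], "roll": 0, "jaw": 50}, {"travel": [0, 0, 0], "roll": 0, "jaw": 50}, {"travel": [0, 0, 0], "roll": 0, "jaw": 50}, {"travel": [0, 0, 0], "roll": 0, "jaw": 50}]'

```text
clock: 11.55
tool_pos: [0.4419, -0.3669, 0.0244]
orientation: [-180.0, 0.0, -140.7]
force: [-0.2, 0.5, 4.3]
opening: 0.0639
gripper_force: 30.0
```

Request:
apply_moves --targets '[{"travel": [0, 0, -15], "roll": 0, "jaw": 50}, {"travel": [0, 0, -40], "roll": 0, "jaw": 50}, {"travel": [0, 0, -45], "roll": 0, "jaw": 50}, {"travel": [0, 0, -45], "roll": 0, "jaw": 50}, {"travel": [0, 0, -45], "roll": 0, "jaw": 50}, {"travel": [0, 0, -45], "roll": 0, "jaw": 50}, {"travel": [-14, 10, -30], "roll": 0, "jaw": 50}, {"travel": [-30, 21, 0], "roll": 0, "jaw": 50}, {"travel": [-33, 23, 0], "roll": 0, "jaw": 50}, {"travel": [-33, 23, 0], "roll": 0, "jaw": 50}]'

```text
clock: 12.55
tool_pos: [0.4773, -0.236, 0.2884]
orientation: [179.9, 0.0, -140.8]
force: [1.0, -0.2, -4.2]
opening: 0.0641
gripper_force: 30.0
```

Request:
apply_moves --targets '[{"travel": [-33, 23, 0], "roll": 0, "jaw": 50}, {"travel": [-33, 23, 0], "roll": 0, "jaw": 50}, {"travel": [-33, 23, 0], "roll": 0, "jaw": 50}, {"travel": [-33, 23, 0], "roll": 0, "jaw": 50}, {"travel": [-33, 23, 0], "roll": 0, "jaw": 50}, {"travel": [-33, 23, 0], "roll": 0, "jaw": 50}, {"travel": [-33, 23, 0], "roll": 0, "jaw": 50}, {"travel": [-19, 17, 0], "roll": 7.2, "jaw": 50}, {"travel": [0, 0, 0], "roll": 7.2, "jaw": 50}, {"travel": [0, 0, 0], "roll": 7.2, "jaw": 50}]'

```text
clock: 13.55
tool_pos: [0.5578, 0.0597, 0.2877]
orientation: [180.0, -0.1, -162.5]
force: [0.6, -0.2, -3.8]
opening: 0.0641
gripper_force: 30.0
```

Request:
apply_moves --targets '[{"travel": [0, 0, 0], "roll": 7.2, "jaw": 50}, {"travel": [0, 0, 0], "roll": 7.5, "jaw": 50}, {"travel": [0, 0, 0], "roll": 0, "jaw": 50}, {"travel": [0, 0, 0], "roll": 0, "jaw": 50}, {"travel": [0, 0, 0], "roll": 0, "jaw": 50}]'

```text
clock: 14.05
tool_pos: [0.5583, 0.0586, 0.2886]
orientation: [180.0, -0.0, -176.8]
force: [0.8, -0.5, -3.8]
opening: 0.0641
gripper_force: 30.0
```

```bash
python3 - <<'E'
from h import *
o=ctrl.get_obs(); im=ctrl.snapshot("wrist"); np.save("o6.npy",o,allow_pickle=True)
cv2.imwrite("pics/w6.png",im[:,:,::-1])
print(o["clock"],o["tool_pos"],o["orientation"],o["opening"],o["force"])
cv2.imwrite("pics/w6c.png",cv2.resize(im[60:230,300:540,::-1],None,fx=3.3,fy=3.3,interpolation=cv2.INTER_CUBIC))
E
```

```text
14.05 [0.5583 0.0586 0.2886] [ 179.9998   -0.0355 -176.824 ] 0.06406503463799668 [ 0.8248 -0.4554 -3.7842]
```

View pics/w6c.png

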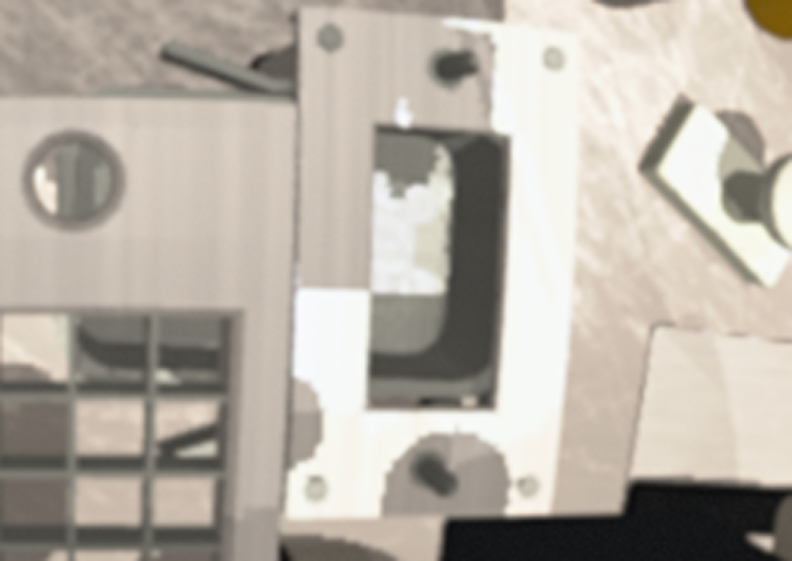

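The crop shows the deck with the near stud as a dark blob around (455,65), the far stud around (435,475) and four screw heads at (329,38), (554,58), (316,488) and (528,486). The held frame's near hole is at (75,178). No more viewing is needed; I'll measure numerically.

```bash
cat > stud.py <<'E'
from h import *
t=np.radians(3.0);R2=np.array([[np.cos(t),np.sin(t)],[-np.sin(t),np.cos(t)]])
S=lambda p:(p[:,:2]-[.5026,.1755])@R2.T
E
python3 - <<'E'
from stud import *
o=np.load("o6.npy",allow_pickle=True).item()
c=lambda p,z:cast("wrist",(np.array(p)+.5)/3.3-.5+[300,60],z,o)
s=c([[329,38],[554,58],[316,488],[528,486]],.1);print("screws",S(s),"mean",s.mean(0),"angles",ang(s[2],s[0]),ang(s[3],s[1]))
im=cv2.imread("pics/w6.png").mean(2)
for n,(u0,u1,v0,v1) in dict(near=(427,450,72,90),far=(418,442,192,214)).items():
    roi=im[v0:v1,u0:u1]
    for th in (70,90,110):
        m=(roi<th).astype(np.uint8); k,l,st,ce=cv2.connectedComponentsWithStats(m)
        i=1+st[1:,4].argmax(); p=ce[i]+[u0,v0]
        print(n,th,st[i],p,cast("wrist",p,.1125,o)[0,:2])
E
```

```text
screws [[-0.0661 -0.0385]
 [-0.0669  0.042 ]
 [ 0.0834 -0.0374]
 [ 0.0833  0.0427]] mean [0.5109 0.1781 0.1   ] angles -176.55227231640265 -176.7428443761253
near 70 [ 6  7  7  4 18] [435.4444  80.7222] [0.4455 0.1702]
near 90 [ 5  5 11  7 60] [436.8667  79.8167] [0.4443 0.1718]
near 110 [ 5  4 12  9 85] [437.1294  79.6941] [0.4441 0.1721]
far 70 [10  8  5  7 20] [429.95 202.95] [0.577  0.1782]
far 90 [ 8  7 11 11 75] [431.1467 203.6533] [0.5778 0.1798]
far 110 [  7   6  13  12 109] [431.1101 203.4679] [0.5775 0.1797]
```

```bash
python3 - <<'E'
from stud import *
o=np.load("o6.npy",allow_pickle=True).item()
R=Ro.from_euler("xyz",o["orientation"],degrees=True).as_matrix()
p=(np.array([[75,178],[295,97],[280,510]])+.5)/3.3-.5+[300,60]
w=cast("wrist",p,.2782,o); print("hole / frame side pts in tool mm",(w-o["tool_pos"])@R*1e3)
# sub-pixel hole: dark ring fit
im=cv2.imread("pics/w6.png"); g=cv2.cvtColor(im,cv2.COLOR_BGR2GRAY)[90:140,300:350]
g4=cv2.resize(g,None,fx=4,fy=4,interpolation=cv2.INTER_CUBIC)
c=cv2.HoughCircles(g4,cv2.HOUGH_GRADIENT,1,50,param1=80,param2=15,minRadius=30,maxRadius=75);print(c[0]/4+np.array([300,90,0]) if c is not None else None)
E
```

```text
hole / frame side pts in tool mm [[67.9918 -0.3311 10.4116]
 [80.3894 31.217  10.4194]
 [18.4506 31.1056 10.381 ]]
[[323.125 112.875  13.6  ]]
```

Request:
apply_moves --targets '[{"travel": [5, 15, 0], "roll": -0.1, "jaw": 50}, {"travel": [10, 30, 0], "roll": 0, "jaw": 50}, {"travel": [10, 30, 0], "roll": 0, "jaw": 50}, {"travel": [10, 30, 0], "roll": 0, "jaw": 50}, {"travel": [5.6, 15.8, 20], "roll": 0, "jaw": 50}, {"travel": [0, 0, 40], "roll": 0, "jaw": 50}, {"travel": [0, 0, 40], "roll": 0, "jaw": 50}, {"travel": [0, 0, 14], "roll": 0, "jaw": 50}, {"travel": [0, 0, 0], "roll": 0, "jaw": 50}, {"travel": [0, 0, 0], "roll": 0, "jaw": 50}]'

```text
clock: 15.1
tool_pos: [0.5118, 0.1776, 0.1756]
orientation: [180.0, 0.0, -176.8]
force: [0.1, 0.3, -3.4]
opening: 0.0637
gripper_force: 30.0
```

```bash
cat > hole.py <<'E'
from stud import *
import sys
o=ctrl.get_obs(); im=ctrl.snapshot("wrist"); np.save(sys.argv[1],o,allow_pickle=True); cv2.imwrite(sys.argv[2],im[:,:,::-1])
print(o["clock"],o["tool_pos"],o["orientation"],o["opening"],o["force"])
g=im.mean(2).astype(int)
print(g[97:131:1,306:342:1][::1])
E
python3 - <<'E'
import subprocess
E
python3 -c "
import numpy as np,sys
np.set_printoptions(linewidth=250,threshold=100000)
sys.argv=['x','o7.npy','pics/w7.png']
exec(open('hole.py').read())"
```

```text
15.1 [0.5118 0.1776 0.1756] [ 179.9999    0.046  -176.8114] 0.06369384429489844 [ 0.0882  0.3259 -3.4212]
[[193 193 193 193 194 194 196 196 197 195 194 193 191 191 191 191 191 191 192 193 195 195 195 195 195 196 200 200 201 202 200 197 195 194 195 197]
 [195 194 195 196 197 198 198 198 199 197 193 190 190 186 181 179 181 183 185 189 193 195 196 196 199 200 202 203 205 204 203 199 196 197 197 199]
 [196 196 197 197 198 200 200 200 197 191 185 179 173 165 159 156 157 161 165 169 176 184 190 195 198 201 204 205 206 205 203 201 198 198 200 201]
 [196 196 197 198 199 200 199 192 184 174 163 155 146 138 134 132 132 134 137 141 148 159 170 179 187 197 204 205 206 207 203 201 200 199 199 202]
 [196 196 197 198 198 197 190 176 157 145 138 135 128 122 121 119 118 120 120 122 127 133 140 149 166 186 200 205 206 205 204 201 198 198 200 201]
 [196 197 197 197 197 188 173 153 136 128 126 126 123 118 116 115 115 114 115 115 116 119 124 129 142 163 186 200 205 206 204 201 199 198 201 200]
 [195 195 196 194 184 168 151 136 126 122 124 126 125 122 122 124 124 122 118 115 111 113 117 121 128 141 161 18
[... 3304 characters left out ...]
43 140 134 129 127 126 127 128 129 128 126 124 124 128 131 133 137 148 165 181 194 198 198 194 192 193 195 197]
 [190 190 191 192 190 185 174 162 152 147 143 138 135 132 130 128 128 129 129 128 131 134 138 145 153 166 182 194 199 199 197 194 192 193 195 197]
 [190 190 190 192 192 192 188 177 166 159 152 148 144 141 138 136 137 135 137 139 141 146 153 164 175 185 192 198 199 199 197 194 193 193 195 197]
 [190 190 190 191 192 192 192 189 183 178 171 164 156 152 150 147 146 147 148 151 157 165 173 182 189 194 198 199 199 198 196 194 191 192 194 197]
 [188 189 190 190 191 192 193 192 191 189 186 178 173 170 169 164 164 165 166 170 174 181 187 190 192 195 197 197 198 198 195 193 191 192 194 196]]
```

```bash
python3 - <<'E'
from stud import *
o=np.load("o7.npy",allow_pickle=True).item()
R=Ro.from_euler("xyz",o["orientation"],degrees=True).as_matrix()
T=lambda p,z:(cast("wrist",p,z,o)-o["tool_pos"])@R*1e3
im=cv2.imread("pics/w7.png").mean(2); v,u=np.mgrid[90:140,298:348]; g=im[90:140,298:348]
m=((g<165)&(np.hypot(u-322,v-114.5)<20)).astype(np.uint8)
cn=max(cv2.findContours(m,0,1)[0],key=cv2.contourArea); (cx,cy),r=cv2.minEnclosingCircle(cn); el=cv2.fitEllipse(cn)
hc=np.array(el[0])+[298,90]; print("hole px",hc,el[1],T(hc,o["tool_pos"][2]-.0104))
m=((g<105)|(np.hypot(u-323.2,v-112.5)<4))&(np.hypot(u-323,v-112.5)<9); cn=max(cv2.findContours(m.astype(np.uint8),0,1)[0],key=cv2.contourArea); el=cv2.fitEllipse(cn)
sc=np.array(el[0])+[298,90]; print("stud px",sc,el[1],T(sc,.122),T(sc,.125))
E
```

```text
hole px [321.8422 114.3069] (30.189762115478516, 30.3734073638916) [[67.6538 -0.5835 10.3457]]
stud px [322.9385 112.9475] (13.571991920471191, 14.01003646850586) [[68.3364  0.1844 53.5702]] [[68.3336  0.1667 50.5702]]
```

Request:
apply_moves --targets '[{"travel": [0.7, 0.9, 8], "roll": -0.15, "jaw": 50}, {"travel": [0, 0, 14], "roll": 0, "jaw": 50}, {"travel": [0, 0, 4], "roll": 0, "jaw": 50}, {"travel": [0, 0, 3], "roll": 0, "jaw": 50}, {"travel": [0, 0, 0], "roll": 0, "jaw": 50}]'

```text
clock: 15.65
tool_pos: [0.5108, 0.1779, 0.146]
orientation: [180.0, 0.0, -176.7]
force: [-0.0, 0.1, -3.4]
opening: 0.0638
gripper_force: 30.0
```

Request:
apply_moves --targets '[{"travel": [0, 0, 3], "roll": 0, "jaw": 50}, {"travel": [0, 0, 3], "roll": 0, "jaw": 50}, {"travel": [0, 0, 0], "roll": 0, "jaw": 50}]'

```text
clock: 15.95
tool_pos: [0.5105, 0.1778, 0.1396]
orientation: [-180.0, -0.0, -176.7]
force: [0.8, 0.1, -3.3]
opening: 0.0638
gripper_force: 30.0
```

Request:
apply_moves --targets '[{"travel": [0, 0, 3], "roll": 0, "jaw": 50}, {"travel": [0, 0, 2], "roll": 0, "jaw": 50}, {"travel": [0, 0, 0], "roll": 0, "jaw": 50}]'

```text
clock: 16.25
tool_pos: [0.5106, 0.1778, 0.1345]
orientation: [-180.0, -0.0, -176.7]
force: [0.4, 0.9, -4.1]
opening: 0.0639
gripper_force: 30.0
```

Request:
apply_moves --targets '[{"travel": [0, 0, 4], "roll": 0, "jaw": 50}, {"travel": [0, 0, 3], "roll": 0, "jaw": 50}, {"travel": [0, 0, 0], "roll": 0, "jaw": 50}]'

```text
clock: 16.55
tool_pos: [0.5105, 0.1779, 0.1273]
orientation: [-180.0, -0.0, -176.7]
force: [0.8, 1.1, -3.3]
opening: 0.0637
gripper_force: 30.0
```

Request:
apply_moves --targets '[{"travel": [0, 0, 1.5], "roll": 0, "jaw": 50}, {"travel": [0, 0, 1], "roll": 0, "jaw": 50}, {"travel": [0, 0, 0], "roll": 0, "jaw": 50}]'

```text
clock: 16.85
tool_pos: [0.5106, 0.1779, 0.1252]
orientation: [-180.0, -0.0, -176.7]
force: [-0.1, 0.2, -4.3]
opening: 0.0635
gripper_force: 30.0
```

Request:
apply_moves --targets '[{"travel": [0, 0, 0.7], "roll": 0, "jaw": 50}, {"travel": [0, 0, 0.7], "roll": 0, "jaw": 50}, {"travel": [0, 0, 0], "roll": 0, "jaw": 50}]'

```text
clock: 17.15
tool_pos: [0.5108, 0.1779, 0.1246]
orientation: [180.0, 0.0, -176.7]
force: [-2.3, -0.4, 4.2]
opening: 0.0633
gripper_force: 30.0
```

Request:
apply_moves --targets '[{"travel": [0, 0, 0.5], "roll": 0, "jaw": 50}, {"travel": [0, 0, 0], "roll": 0, "jaw": 86}, {"travel": [0, 0, 0], "roll": 0, "jaw": 86}, {"travel": [0, 0, 0], "roll": 0, "jaw": 86}, {"travel": [0, 0, 0], "roll": 0, "jaw": 86}]'

```text
clock: 17.65
tool_pos: [0.5108, 0.178, 0.1234]
orientation: [180.0, 0.0, -176.7]
force: [-0.9, -1.0, -0.5]
opening: 0.0847
gripper_force: 0.0
```

Request:
apply_moves --targets '[{"travel": [0, 0, -10], "roll": 0, "jaw": 86}, {"travel": [0, 0, -20], "roll": 0, "jaw": 86}, {"travel": [0, 0, -35], "roll": 0, "jaw": 86}, {"travel": [0, 0, -45], "roll": 0, "jaw": 86}, {"travel": [0, 0, -30], "roll": 0, "jaw": 86}, {"travel": [0, 0, 0], "roll": 0, "jaw": 86}, {"travel": [0, 0, 0], "roll": 0, "jaw": 86}]'

```text
clock: 18.35
tool_pos: [0.5108, 0.1781, 0.2647]
orientation: [179.9, 0.1, -176.7]
force: [-0.5, 0.0, -1.1]
opening: 0.0858
gripper_force: 0.0
```

```bash
python3 - <<'E'
from stud import *
np.set_printoptions(linewidth=200)
o=np.load("o4.npy",allow_pickle=True).item()
t=np.radians(3.35);R2=np.array([[np.cos(t),np.sin(t)],[-np.sin(t),np.cos(t)]])
S=lambda p:(p[:,:2]-[.511,.177])@R2.T*1e3
im=cv2.imread("pics/w4.png").mean(2)
for r in range(140,205,10): print(r,im[r,306:332].astype(int))
for r in range(112,196,14): print(r,im[r,386:404].astype(int))
for c in range(335,385,10): print(c,im[118:142,c].astype(int))
E
```

```text
140 [238 238 238 238 240 241 241 239 240 239 228 185 143 131 132 135 134 132 126 118 113 119 153 191 205 203]
150 [228 230 235 238 240 241 242 242 236 225 212 210 214 216 214 188 143 114 111 111 109 122 170 223 234 232]
160 [235 235 233 232 235 239 242 242 239 230 218 213 213 214 209 177 129 105 108 109 109 125 161 201 218 218]
170 [229 233 235 235 232 231 232 230 218 208 212 213 214 213 204 173 129 108 109 109 110 123 166 208 221 219]
180 [226 224 220 215 212 210 211 209 205 208 214 215 213 207 187 154 120 108 108 109 111 113 116 138 184 221]
190 [202 204 205 206 208 210 208 199 185 187 196 197 194 189 168 138 114 107 108 107 107 110 109 107 106 109]
200 [193 193 194 194 194 194 196 190 179 182 193 196 196 190 158 112  80  73  75  80  85  91  96 105 109 107]
112 [ 92  92  91  92  91  88  90  90  90 103 140 176 195 198 198 190 171 148]
126 [128 129 125 126 126 125 120 111 102 108 145 185 196 195 193 194 194 195]
140 [207 205 196 167 131 119 117 114 103 121 163 188 193 190 192 191 191 191]
154 [221 209 177 133 114 115 113 108 109 139 171 186 188 187 186 187 187 186]
168 [228 228 204 148 114 111 109 117 162 225 247 249 248 248 248 247 248 247]
182 [109 110 110 110 109 107 106 137 209 246 249 248 247 248 248 247 247 247]
335 [157 151 150 149 152 151 153 150 142 137 137 137 138 148 174 202 212 212 211 210 211 214 221 227]
345 [153 158 164 166 165 162 158 151 139 137 139 136 131 130 153 192 215 221 224 227 231 234 236 236]
355 [141 137 129 126 126 129 136 137 134 135 137 136 132 127 138 172 193 200 202 202 210 219 222 221]
365 [131 121 128 146 152 142 136 136 135 135 137 137 132 129 139 165 189 200 203 202 205 212 218 220]
375 [157 142 140 136 128 120 133 147 147 138 135 136 133 131 133 150 176 195 200 201 205 215 220 221]
```

```bash
python3 - <<'E'
from stud import *
o=np.load("o4.npy",allow_pickle=True).item()
t=np.radians(3.35);R2=np.array([[np.cos(t),np.sin(t)],[-np.sin(t),np.cos(t)]])
S=lambda p:(p[:,:2]-[.511,.177])@R2.T*1e3
for n,r,c,z in (("rim inner",[150,160,170,180,190,200],[321.6,321.4,321.4,320.8,320.6,320.4],.065),("deck edge",[112,126,140,154,168,182],[395.9,396,395.7,395.2,394,393.5],.1)):
    p=S(cast("wrist",np.c_[c,r],z,o)); k=np.polyfit(p[:,0],p[:,1],1); print(n,p,"slope deg",np.degrees(np.arctan(k[0])),"y at x=0",k[1])
E
```

```text
rim inner [[ -35.0028 -120.0863]
 [ -24.2727 -120.3759]
 [ -13.4289 -120.4548]
 [  -2.4537 -121.1811]
 [   8.6877 -121.4844]
 [  20.0191 -121.7933]] slope deg -1.8736725474404765 y at x=0 -121.14921490592947
deck edge [[-76.3078 -49.6577]
 [-62.9029 -49.3107]
 [-49.4285 -49.2587]
 [-35.8381 -49.3074]
 [-22.0739 -49.9642]
 [ -8.0862 -49.8209]] slope deg -0.34208757911349086 y at x=0 -49.806648912670106
```

```bash
python3 -c "
from plant import ctrl
print(ctrl.close_job())"
```

```text
the job is handed in; nothing more can be done
None
```

The job is handed in at about 18 s: the pan is home against the back plate (measured within about 1 mm, though turned about 1.5° off square), and the blade frame sits over both studs with its underside at deck height; I did not photograph the frame again after letting go of it.

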